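# Wind the board under the index and hold the cordless iron over its pad

### The job

Turn the black handwheel of the grey positioning stage counter-clockwise (seen from above), in as many grasps as you need, until its yellow spoke points at the red index post, which also brings the white line on the board carriage to its small red index. Then draw the blue cordless soldering iron (cold) out of its slanting stand, turn it so that it points straight down and hold it with its tip about 35 mm above the centre of the round copper pad on the green board, without bumping the board or pushing the spool, jar or adapter aside. Finish while holding it there: do not put it down or let go.

Things in the scene. Friction and masses are not known exactly. Their poses are not given: they have to be found in the camera images.
- stage: Grey positioning stage, fixed: base plate 130 x 310 x 16 mm, origin at the centre of its underside, x across and y along the plate, z up; yaw varies. A carriage 90 x 90 mm with a green board slides along y; at +y a blue gearbox carries the handwheel, its axis 95 mm from the origin along +y.
- wheel_index (a point): Centre of the top of the red wheel index post, 10 x 8 mm, 66 mm above the bench, 59.5 mm from the wheel axis to the stage's -x.
- carriage_index (a point): Top of the small red carriage index, 32 mm above the bench at the stage's x -59.5, y -55 mm: the white line on the carriage's -x edge stands at it when the wheel reads 0.
- wheel (a joint): Handwheel angle about its upright axis, rad, growing counter-clockwise seen from above. 0: the yellow spoke, with a yellow ball at its end, points at the red index post. Starts between about -4.2 and -2.0; stops at -4.5 and +0.9. Stays where it is left; takes about 0.1 N m to turn. Moves the carriage 10 mm along the stage's +y per rad.
- wheel_hub (a point): Centre of the flat top of the handwheel's hub, on its axis, 109 mm above the bench. The hub is an upright round grey grip 34 mm in diameter, free for 40 mm below its top; below that are spokes and a rim 96 mm in outer diameter, rim top 67 mm above the bench.
- pad (a point): Centre of the copper pad, a disc 30 mm in diameter on top of the green board, 43 mm above the bench; moves with the carriage. On the board, parts up to 3 mm high stand near its edges.
- holder: Iron stand, fixed: black base 100 x 130 x 12 mm with a yellow sponge block, origin at the centre of its underside, z up; yaw varies. A square steel sleeve, 35 mm outside (39 mm over its bands), 27 mm inside, 95 mm deep, leans 45 degrees from upright, its mouth up and towards the stand's +y.
- holder_mouth (a point): Centre of the sleeve's mouth, 97 mm above the bench.
- iron: Loose cordless soldering iron, 60 to 105 g, 160 mm long; origin at its tip, z along its axis towards the handle end. Tip 5 mm thick for 15 mm, barrel 9 mm thick up to 55 mm, blue handle 23 mm thick from 55 to 160 mm; centre of mass 80 mm from the tip. In the stand it leans 45 degrees, tip down, the last 65 mm of handle free above the mouth; it draws out along its axis, clear after 95 mm.
- iron_grip (a point): Point on the iron's axis 129 mm from the tip, the middle of the free part of the handle: a good place to grip.
- iron_tip (a point): The point of the iron's tip.
- adapter: Black plug adapter 45 x 65 x 32 mm, loose bystander: leave it where it is; origin at its underside.
- jar: Clear jar with red cap, 48 mm in diameter, 60 mm high, loose bystander: leave it where it is; origin at its underside.
- spool: Solder spool 56 mm in diameter, 40 mm high, loose bystander: leave it where it is; origin at its underside.
There are look-alikes about, which are no part of the job. Of the things that look like the iron, the middle-sized one is meant.

How it is judged:
By the outcome, as a careful person would: the job done as asked, in the order asked, and still so for the second after the job is handed in, while the arm keeps its last pose, push and grip.
It also fails if it takes over 58 s, if anything falls off the work surface, if the arm or the gripper's body presses on something with over 40 N, if the wrist force passes 120 N, or if a joint passes its speed limit or range.

### The arm

A 7-joint arm with a two-finger parallel gripper is mounted at the origin on the work surface. World frame = base frame: x ahead of the robot, y to its left, z up, the work surface at z = 0. Lengths are in m, angles in degrees, forces in N, time in s.
With the tool pointing down it reaches from about 0.4 to 0.85 m from the base axis. Payload 4.4 kg.
Tool frame: the origin (TCP) lies where the fingers leave the gripper's body, on its centre line; the fingertips stand 97 mm ahead of it and the grasp point (between the pads) lies 78 mm ahead of it; z points along the fingers, y is the direction in which the jaws open and shut (so a half turn about z gives the same grasp; the last joint's range is limited). The gripper opens to 94 mm and grips with 3 to 60 N. Pads are 16 mm wide; open, the fingers measure 119 mm over their backs; the gripper's body (75 mm by 177 mm) begins 78 mm behind the grasp point.
Start: joints at [-3.77, 36.005, 2.206, 86.941, -1.547, 57.084, -1.146], TCP at [0.65, 0, 0.303] pointing down, gripper open.
Joint ranges: [-175.42, 175.42], [-21.48, 121.26], [-71.46, 75.88], [10.55, 141.38], [-63.04, 243.04], [13.31, 113.54], [-168.57, 168.57]. Speed limits (degrees/s): [147.25, 147.25, 180, 180, 180, 180, 180].

### API

Orientations are given as [roll, pitch, yaw] about the fixed x, y, z axes, in that order (R = Rz(yaw) Ry(pitch) Rx(roll)).
In Python, from plant import arm gives the robot as it stands. The module is installed in compiled form; this text tells all that it offers.
- The arm moves only by the tool arm_command, never from a script. Its argument "moves" is a list of rows, each an object of numbers: "tx", "ty", "tz": the shift along the tool's x, y, z in m; "rx", "ry", "rz": the turn, a rotation vector about the tool's x, y, z in rad. In form: [{"tx": .., "ty": .., "tz": .., "rx": .., "ry": .., "rz": ..}, ...]. A call has 1 to 20 rows; each row is the pose to reach, as a shift and turn from the pose commanded when the call began, along the tool's axes at that moment; what a row does not reach only later rows make up. A row lasts 1/12 s, in which the tool goes at most 41.7 mm and 7.16 degrees, less where a joint would pass 70% of its speed; a pose out of reach is approached as far as the arm can. A call with a gripper value outside its range is refused whole. "jaw" is the opening, from -1 (shut) to 1 (fully open), set as the call begins (left out, the last holds). The fingers move at their own pace and stop on an object; the grip force is fixed at half the most. Time passes only in rows, so rows that repeat a pose let the fingers close. It gives the time, the measured TCP pose, the force and the opening at its end, in the units of the state.
- arm.observe(): the state, without advancing time (a new reading comes with each control period).
- arm.grab_frame(name): name is "scene" or "side" or "wrist"; returns a dict with "img" (384x512x3 uint8, blue, green, red), "z_map" (384x512 float32, m along the optical axis (not along the pixel's ray), 0 where there is no reading), "fx", "fy", "cx", "cy" (pixels), "distortion" ([k1, k2, p1, p2, k3] as OpenCV has them; the pictures are not rectified), "T" (4x4, takes a point from camera to world coordinates); the wrist camera has in their place "tool_from_camera" (4x4, takes a point from camera to tool coordinates, whose origin is the TCP and whose axes are the flange's). Camera axes: x right, y down, z forward; pixel columns grow to the right and rows downward; lengths in m; the calibration is good to about 2 mm. A picture is of the moment at which its call begins: read the wrist's pose just before it.
- arm.sign_off(): hands the job in, once; it reports no verdict.
The state is a dict: "time": time; "joint_positions": joint angles; "qd": joint speeds; "joint_efforts": joint torques, N m; "eef_pos": TCP position; "tool_rot": TCP orientation; "ft_force": force on the tool from outside, world axes, zero at the start; "ft_torque": the same for the moment, N m; "grip_width": opening from 0.0 (shut) to 1.0 (fully open).
Only numpy, scipy, OpenCV 4.12 (cv2) and the standard library are available. Lean on these libraries where they do the work, as an engineer would, in place of code of your own. Each camera call takes 0.05 s, during which the arm holds its last target. There are 200 camera calls.

## Working session

There is one attempt and no reset: what is moved stays moved. The work goes in short steps, Python scripts to look and compute and a tool call to move; the robot and the scene stay as the last step left them, time stands still between calls to the robot, and variables do not carry over. Pictures are saved under pics/ and viewed, about 8 in all and at most 12, crops included, and the job is handed in when it is done.

Besides the shell and the picture viewer there is one more tool, called by a JSON object that holds its "fn" and its "kwargs", one argument or row to a line. arm_command: Moves the arm, as the interface text tells. Its arguments: {"type":"object","properties":{"moves":{"type":"array","items":{"type":"object","properties":{"tx":{"type":"number"},"ty":{"type":"number"},"tz":{"type":"number"},"rx":{"type":"number"},"ry":{"type":"number"},"rz":{"type":"number"}}}},"jaw":{"type":"number"}},"required":["moves"]}

```bash
mkdir -p pics; cat > h.py <<'E'
import numpy as np, cv2
from plant import arm
from scipy.spatial.transform import Rotation as R
def grab(n):
    s=arm.observe(); f=arm.grab_frame(n)
    if 'T' in f: T=np.array(f['T'])
    else: T=pose(s)@np.array(f['tool_from_camera'])
    return f,T
def pose(s):
    M=np.eye(4); M[:3,:3]=R.from_euler('xyz',s['tool_rot'],degrees=True).as_matrix(); M[:3,3]=s['eef_pos']; return M
def cloud(f,T):
    h,w=f['z_map'].shape
    K=np.array([[f['fx'],0,f['cx']],[0,f['fy'],f['cy']],[0,0,1.]])
    uv=np.stack(np.meshgrid(np.arange(w),np.arange(h)),-1).reshape(-1,1,2).astype(np.float64)
    n=cv2.undistortPoints(uv,K,np.array(f['distortion'],float)).reshape(h,w,2)
    z=f['z_map'].astype(float)
    P=np.dstack([n*z[...,None],z])
    W=P@T[:3,:3].T+T[:3,3]; W[z==0]=np.nan
    return W
def ray(f,T,u,v,zw):
    K=np.array([[f['fx'],0,f['cx']],[0,f['fy'],f['cy']],[0,0,1.]])
    n=cv2.undistortPoints(np.array([[[u,v]]],float),K,np.array(f['distortion'],float)).ravel()
    d=T[:3,:3]@np.array([n[0],n[1],1]); return T[:3,3]+d*(zw-T[2,3])/d[2]
def proj(f,T,p):
    K=np.array([[f['fx'],0,f['cx']],[0,f['fy'],f['cy']],[0,0,1.]]); Ti=np.linalg.inv(T)
    return cv2.projectPoints(np.array(p,float).reshape(-1,1,3),cv2.Rodrigues(Ti[:3,:3])[0],Ti[:3,3],K,np.array(f['distortion'],float))[0].reshape(-1,2)
E
python3 - <<'E'
from h import *
import pickle
for n in ['scene','side','wrist']:
    f,T=grab(n); pickle.dump((f,T),open(n+'0.pkl','wb'))
    cv2.imwrite(f'pics/{n}0.png',cv2.resize(f['img'],(800,600),interpolation=cv2.INTER_CUBIC))
    print(n,T.round(3).tolist(),f['fx'])
print(arm.observe())
E
```

```text
scene [[0.259, 0.625, -0.737, 1.285], [0.966, -0.178, 0.188, -0.244], [-0.014, -0.76, -0.65, 0.941], [0.0, 0.0, 0.0, 1.0]] 481.32036481531145
side [[0.812, -0.322, 0.486, -0.102], [-0.583, -0.479, 0.656, -0.611], [0.022, -0.817, -0.577, 0.65], [0.0, 0.0, 0.0, 1.0]] 346.77055044211374
wrist [[1.0, 0.0, -0.002, 0.65], [-0.0, -0.972, -0.235, 0.068], [-0.002, 0.235, -0.972, 0.385], [0.0, 0.0, 0.0, 1.0]] 310.63606459744614
{'time': 0.15, 'joint_positions': array([-3.76900878, 36.04667531,  2.20328033, 86.97821346, -1.54650518,
       57.0844534 , -1.14495808]), 'qd': array([ 0.05744525, -0.01957071, -0.00387289, -0.22293097,  0.06902272,
       -0.04397947,  0.07583498]), 'joint_efforts': array([ 1.52036100e-03, -5.50088596e+01,  1.14465751e+00, -1.86816269e+01,
       -5.22438856e-02,  2.09789607e-02,  9.34746663e-05]), 'eef_pos': array([6.49665671e-01, 1.78983077e-05, 3.01991973e-01]), 'tool_rot': array([-1.79920341e+02,  8.58128523e-04,  8.99999899e+01]), 'ft_force': array([ 0.66587252, -0.15355461, -0.21222007]), 'ft_torque': array([-0.01098541, -0.01750433, -0.04063667]), 'grip_width': 1.0021817829007678}
```

View pics/scene0.png

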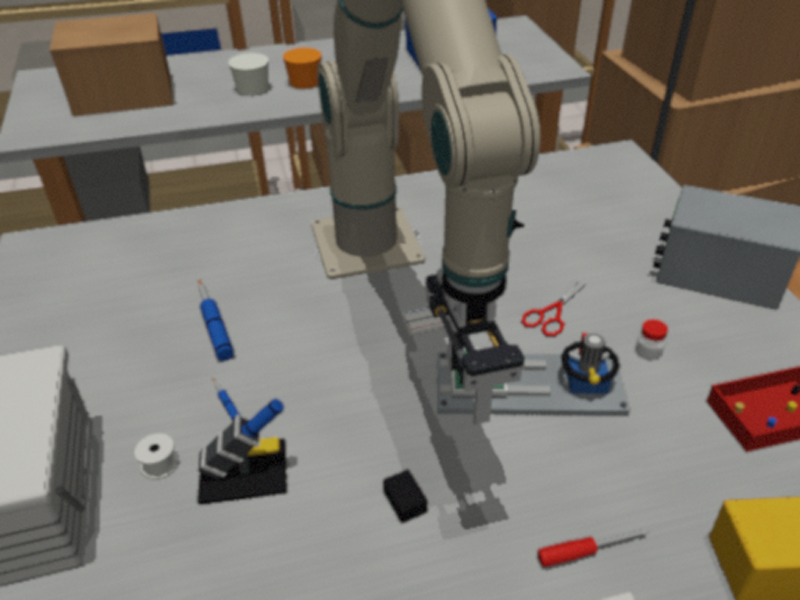

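View pics/side0.png

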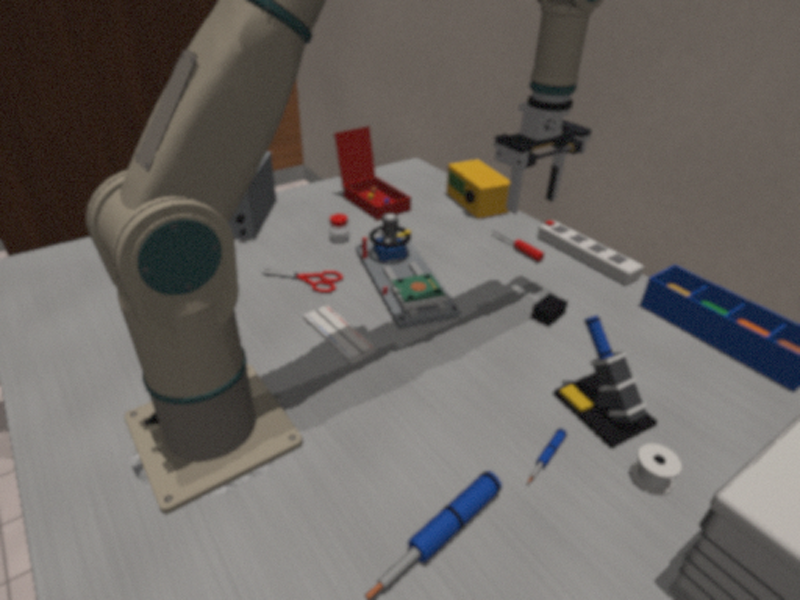

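The scene view shows the stage and wheel at (592,365). In the side view the three blue irons are the big one on the bench (435,535), the small one on the bench (545,455) and the one in the stand (600,338). The one in the stand fits as the middle-sized one. I'll measure now and confirm it with an enlarged crop.

```bash
python3 - <<'E'
from h import *
import pickle
D={n:pickle.load(open(n+'0.pkl','rb')) for n in ['scene','side','wrist']}
def seg(n,box,lo,hi,zr=(0.0,.3)):
    f,T=D[n];W=cloud(f,T);hsv=cv2.cvtColor(f['img'],cv2.COLOR_BGR2HSV)
    m=cv2.inRange(hsv,lo,hi)>0
    b=np.zeros_like(m);x0,y0,x1,y1=[int(v*.64) for v in box];b[y0:y1,x0:x1]=1
    m&=b&(np.nan_to_num(W[...,2],nan=-1)>zr[0])&(np.nan_to_num(W[...,2],nan=9)<zr[1])
    return W[m],np.argwhere(m)[:,::-1]
def rep(l,n,*a,**k):
    P,px=seg(n,*a,**k)
    print(l,n,len(P), P.mean(0).round(4) if len(P) else '', np.percentile(P,[2,98],axis=0).round(3).tolist() if len(P) else '')
    return P
A=(0,0,0),(180,255,255)
rep('hubtop','scene',(570,325,615,360),*A,zr=(.104,.115))
rep('hubtop','side',(375,205,405,235),*A,zr=(.104,.115))
rep('ball','scene',(560,340,630,400),(18,120,80),(35,255,255),zr=(.04,.12))
rep('ball','side',(370,215,420,250),(18,120,80),(35,255,255),zr=(.04,.12))
rep('windex','side',(355,230,375,262),(0,120,60),(8,255,255))
rep('cindex','side',(376,280,394,300),(0,120,60),(8,255,255))
rep('board','side',(380,265,450,310),(40,60,30),(85,255,255))
rep('pad','side',(400,280,432,298),(5,90,80),(20,255,255))
for n,b in (('scene',(230,390,300,440)),('side',(570,300,625,370))):
    P=rep('handle',n,b,(100,120,50),(125,255,255),zr=(.05,.3))
    c=P.mean(0);u,s,v=np.linalg.svd(P-c); print('axis',v[0].round(3),s.round(3))
rep('sponge','scene',(240,430,290,460),(18,120,80),(35,255,255))
# stand base black top z~.012
f,T=D['scene'];W=cloud(f,T)
for n,b in (('scene',(190,430,300,505)),('side',(550,370,665,450))):
    P=rep('base',n,b,(0,0,0),(180,255,70),zr=(.007,.017)).astype(np.float32)
    r=cv2.minAreaRect(P[:,:2]); print(r, cv2.boxPoints(r).round(3).tolist())
P=rep('stage','scene',(430,345,640,420),(0,0,60),(180,60,255),zr=(.011,.021)).astype(np.float32)
r=cv2.minAreaRect(P[:,:2]); print(r, cv2.boxPoints(r).round(3).tolist())
for l,b in (('spool',(130,430,180,480)),('adapter',(380,465,430,525)),('jar',(630,315,675,360))):
    rep(l,'scene',b,*A,zr=(.02,.1))
s=np.hstack([cv2.resize(D['side'][0]['img'][195:290,345:440],(380,380),interpolation=2),cv2.resize(D['side'][0]['img'][120:215,210:305],(380,380),interpolation=2)])
cv2.imwrite('pics/crop1.png',s)
E
```

```text
hubtop scene 114 [0.5105 0.2626 0.1089] [[0.494, 0.247, 0.105], [0.526, 0.278, 0.113]]
hubtop side 46 [0.5055 0.262  0.1084] [[0.492, 0.249, 0.105], [0.522, 0.278, 0.111]]
ball scene 55 [0.5445 0.2526 0.0648] [[0.522, 0.244, 0.047], [0.557, 0.266, 0.073]]
ball side 18 [0.5402 0.2531 0.0652] [[0.53, 0.245, 0.061], [0.548, 0.264, 0.071]]
windex side 11 [0.4511 0.2791 0.0412] [[0.447, 0.276, 0.025], [0.454, 0.283, 0.063]]
cindex side 1 [0.4093 0.1372 0.0272] [[0.409, 0.137, 0.027], [0.409, 0.137, 0.027]]
board side 269 [0.4551 0.088  0.0422] [[0.415, 0.051, 0.04], [0.499, 0.127, 0.045]]
pad side 39 [0.4577 0.0909 0.043 ] [[0.446, 0.079, 0.041], [0.471, 0.103, 0.045]]
handle scene 252 [ 0.5431 -0.2692  0.1233] [[0.532, -0.298, 0.096], [0.55, -0.24, 0.148]]
axis [0.069 0.729 0.681] [0.356 0.087 0.055]
handle side 186 [ 0.5311 -0.2698  0.1232] [[0.525, -0.291, 0.102], [0.538, -0.248, 0.145]]
axis [-0.083 -0.699 -0.711] [0.241 0.064 0.025]
sponge scene 149 [ 0.5072 -0.2719  0.0196] [[0.493, -0.296, 0.012], [0.52, -0.253, 0.028]]
base scene 1186 [ 0.553  -0.3062  0.0113] [[0.513, -0.374, 0.007], [0.585, -0.249, 0.015]]Traceback (most recent call last):
  File "<stdin>", line 31, in <module>
cv2.error: OpenCV(4.12.0) /io/opencv/modules/imgproc/src/convhull.cpp:143: error: (-215:Assertion failed) total >= 0 && (depth == CV_32F || depth == CV_32S) in function 'convexHull'
```

View pics/wrist0.png

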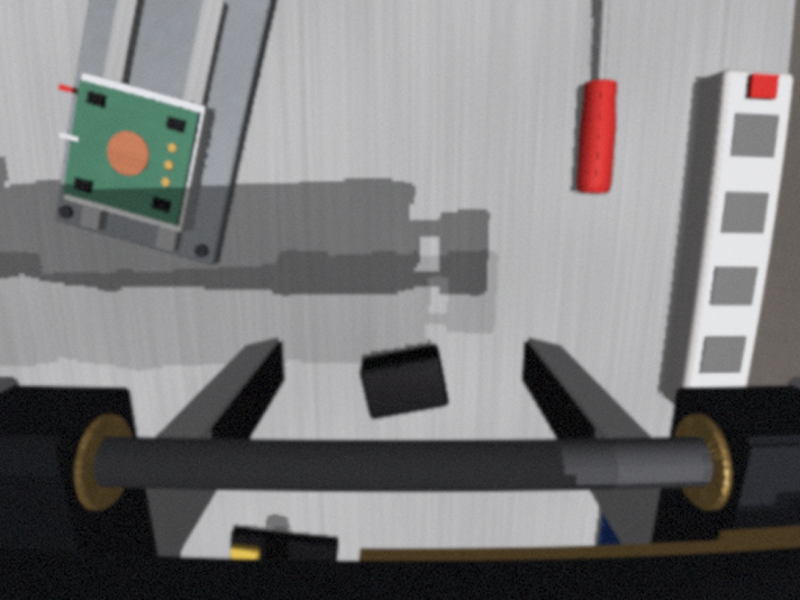

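The wrist view shows the pad at (128,153), the adapter and the tilted stage. Side view needs its missing segment handled; I'll finish those measurements.

```bash
python3 - <<'E'
from h import *
import pickle
D={n:pickle.load(open(n+'0.pkl','rb')) for n in ['scene','side','wrist']}
f,T=D['wrist']
q=lambda u,v,z: ray(f,T,u*.64,v*.64,z)
c=[q(*p,.042) for p in ((85,75),(205,107),(182,230),(65,198))]
print('board corners',np.round(c,4).tolist(),'mean',np.mean(c,0).round(4))
e=[c[1]-c[0],c[0]-c[3],c[1]-c[2],c[2]-c[3]]
print('yaw', [round(float(np.degrees(np.arctan2(v[1],v[0]))),1) for v in e])
print('pad',q(128,153,.043),'line',q(68,137,.03),'idx',q(67,89,.032))
for n,(u,v),z in (('scene',(594,340),.109),('side',(390,217),.109),('side',(364,239),.066)):
    g,S=D[n]; print(n,ray(g,S,u*.64,v*.64,z).round(4))
for l,b in (('spool',(130,430,180,480)),('adapter',(380,465,430,525)),('jar',(630,315,675,360))):
    g,S=D['scene'];W=cloud(g,S);x0,y0,x1,y1=[int(v*.64) for v in b];P=W[y0:y1,x0:x1].reshape(-1,3);P=P[(P[:,2]>.02)&(P[:,2]<.1)];print(l,P.mean(0).round(3))
s=np.hstack([cv2.resize(D['side'][0]['img'][195:290,345:440],(395,395),interpolation=2),cv2.resize(D['side'][0]['img'][120:215,210:305],(395,395),interpolation=2)])
cv2.imwrite('pics/crop1.png',s)
E
```

```text
board corners [[0.4326, 0.1432, 0.042], [0.5158, 0.1195, 0.042], [0.4923, 0.0363, 0.042], [0.407, 0.0603, 0.042]] mean [0.4619 0.0898 0.042 ]
yaw [-15.9, 72.9, 74.2, -15.7]
pad [0.45887776 0.09028061 0.043     ] line [0.40688185 0.10371882 0.03      ] idx [0.41153589 0.13657545 0.032     ]
scene [0.5103 0.2641 0.109 ]
side [0.5083 0.2616 0.109 ]
side [0.4493 0.2756 0.066 ]
spool [ 0.483 -0.433  0.038]
adapter [ 0.654 -0.089  0.03 ]
jar [0.468 0.404 0.047]
```

View pics/crop1.png

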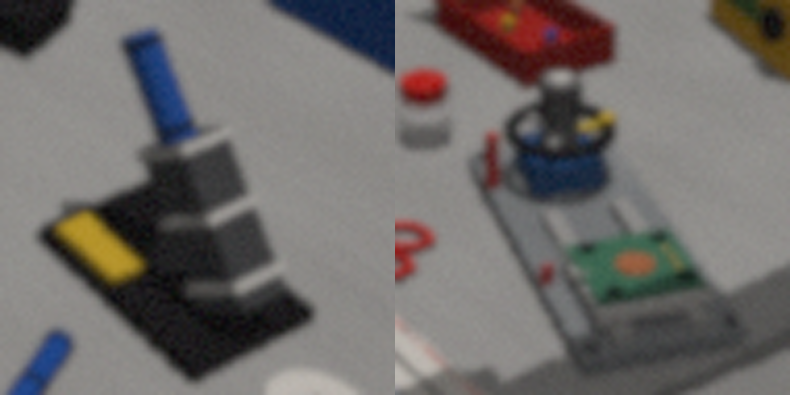

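Confirmed: the crop shows the blue iron in the stand, the middle-sized of the three, at (160,90). The wheel's spoke points roughly opposite the red post. θ ≈ -3.15, stage yaw ≈ -15.8°, hub ≈ (0.509, 0.2625). I'm moving above the hub with the wrist pre-wound.

{"fn": "arm_command", "kwargs": {
  "moves": [
    {"tx": 0.02,"ty": -0.01,"rz": 0.11},
    {"tx": 0.045,"ty": -0.025,"rz": 0.22},
    {"tx": 0.07,"ty": -0.04,"rz": 0.33},
    {"tx": 0.095,"ty": -0.055,"rz": 0.44},
    {"tx": 0.12,"ty": -0.065,"rz": 0.55},
    {"tx": 0.145,"ty": -0.08,"rz": 0.66},
    {"tx": 0.17,"ty": -0.095,"rz": 0.77},
    {"tx": 0.195,"ty": -0.105,"rz": 0.88},
    {"tx": 0.22,"ty": -0.12,"rz": 0.99},
    {"tx": 0.24,"ty": -0.13,"rz": 1.1},
    {"tx": 0.255,"ty": -0.137,"rz": 1.21},
    {"tx": 0.2625,"ty": -0.141,"rz": 1.32},
    {"tx": 0.2625,"ty": -0.141,"rz": 1.43},
    {"tx": 0.2625,"ty": -0.141,"rz": 1.54},
    {"tx": 0.2625,"ty": -0.141,"rz": 1.64},
    {"tx": 0.2625,"ty": -0.141,"rz": 1.66},
    {"tx": 0.2625,"ty": -0.141,"rz": 1.66}
  ],
  "jaw": 1
}}

```text
invalid input at $.moves[0]: expected keys tx, ty, tz, rx, ry, rz
```

```bash
python3 - <<'E'
from h import *
s=arm.observe();f,T=grab('wrist');print(s['time'],s['joint_positions'].round(1),s['eef_pos'].round(4),s['tool_rot'].round(2))
W=cloud(f,T)
m=(W[...,2]>.104)&(W[...,2]<.114)&(np.hypot(W[...,0]-.509,W[...,1]-.2625)<.03)
print(m.sum(),W[m].mean(0) if m.any() else 0, np.percentile(W[m],[2,98],axis=0) if m.any() else 0)
cv2.imwrite('pics/w1.png',cv2.resize(f['img'],(800,600),interpolation=2))
E
```

```text
0.15 [-3.8 36.   2.2 87.  -1.5 57.1 -1.1] [0.6497 0.     0.302 ] [-179.92    0.     90.  ]
0 0 0
```

View pics/w1.png

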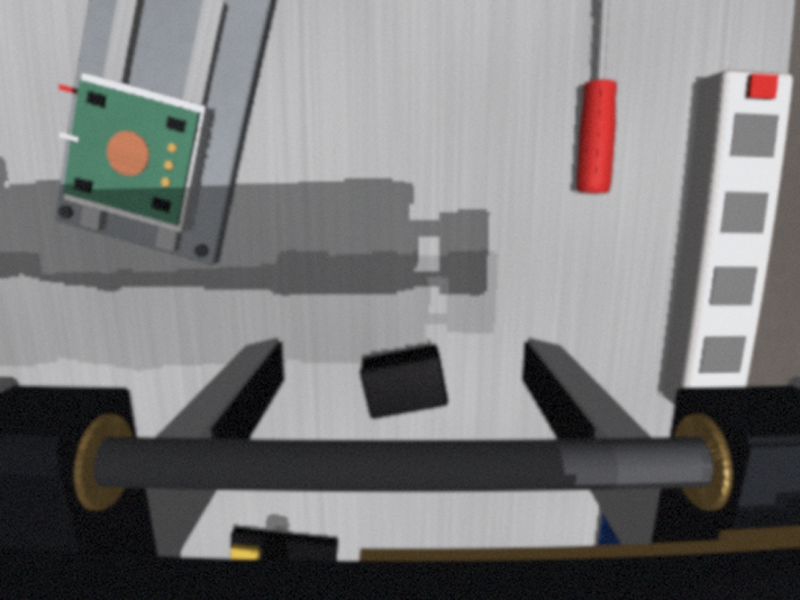

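The call was refused because every row needs all six keys, so the arm hasn't moved and the picture is the same as before. I'm resending it.

{"fn": "arm_command", "kwargs": {
  "moves": [
    {"tx": 0.02,"ty": -0.01,"tz": 0,"rx": 0,"ry": 0,"rz": 0.11},
    {"tx": 0.045,"ty": -0.025,"tz": 0,"rx": 0,"ry": 0,"rz": 0.22},
    {"tx": 0.07,"ty": -0.04,"tz": 0,"rx": 0,"ry": 0,"rz": 0.33},
    {"tx": 0.095,"ty": -0.055,"tz": 0,"rx": 0,"ry": 0,"rz": 0.44},
    {"tx": 0.12,"ty": -0.065,"tz": 0,"rx": 0,"ry": 0,"rz": 0.55},
    {"tx": 0.145,"ty": -0.08,"tz": 0,"rx": 0,"ry": 0,"rz": 0.66},
    {"tx": 0.17,"ty": -0.095,"tz": 0,"rx": 0,"ry": 0,"rz": 0.77},
    {"tx": 0.195,"ty": -0.105,"tz": 0,"rx": 0,"ry": 0,"rz": 0.88},
    {"tx": 0.22,"ty": -0.12,"tz": 0,"rx": 0,"ry": 0,"rz": 0.99},
    {"tx": 0.24,"ty": -0.13,"tz": 0,"rx": 0,"ry": 0,"rz": 1.1},
    {"tx": 0.255,"ty": -0.137,"tz": 0,"rx": 0,"ry": 0,"rz": 1.21},
    {"tx": 0.2625,"ty": -0.141,"tz": 0,"rx": 0,"ry": 0,"rz": 1.32},
    {"tx": 0.2625,"ty": -0.141,"tz": 0,"rx": 0,"ry": 0,"rz": 1.43},
    {"tx": 0.2625,"ty": -0.141,"tz": 0,"rx": 0,"ry": 0,"rz": 1.54},
    {"tx": 0.2625,"ty": -0.141,"tz": 0,"rx": 0,"ry": 0,"rz": 1.64},
    {"tx": 0.2625,"ty": -0.141,"tz": 0,"rx": 0,"ry": 0,"rz": 1.66},
    {"tx": 0.2625,"ty": -0.141,"tz": 0,"rx": 0,"ry": 0,"rz": 1.66}
  ],
  "jaw": 1
}}

```text
time: 1.62
eef_pos: [0.5089, 0.2627, 0.3025]
tool_rot: [180.0, 0.0, -5.0]
ft_force: [-0.4, 0.3, 0.4]
grip_width: 0.999
```

```bash
python3 - <<'E'
from h import *
s=arm.observe();f,T=grab('wrist');print(s['time'],s['joint_positions'].round(1),s['eef_pos'].round(4),s['tool_rot'].round(2))
W=cloud(f,T)
m=(W[...,2]>.104)&(W[...,2]<.114)&(np.hypot(W[...,0]-.509,W[...,1]-.2625)<.03)
print(m.sum(),W[m].mean(0) if m.any() else 0, np.percentile(W[m],[2,98],axis=0) if m.any() else 0)
cv2.imwrite('pics/w2.png',cv2.resize(f['img'],(800,600),interpolation=2))
E
```

```text
1.6167 [ -48.6   32.2   29.   100.2  -19.    52.6 -106.7] [0.5089 0.2627 0.3025] [ 1.7998e+02  1.0000e-02 -5.0100e+00]
1067 [0.51045597 0.26472333 0.11023308] [[0.49480261 0.24954677 0.10654515]
 [0.525486   0.28007533 0.11229783]]
```

View pics/w2.png

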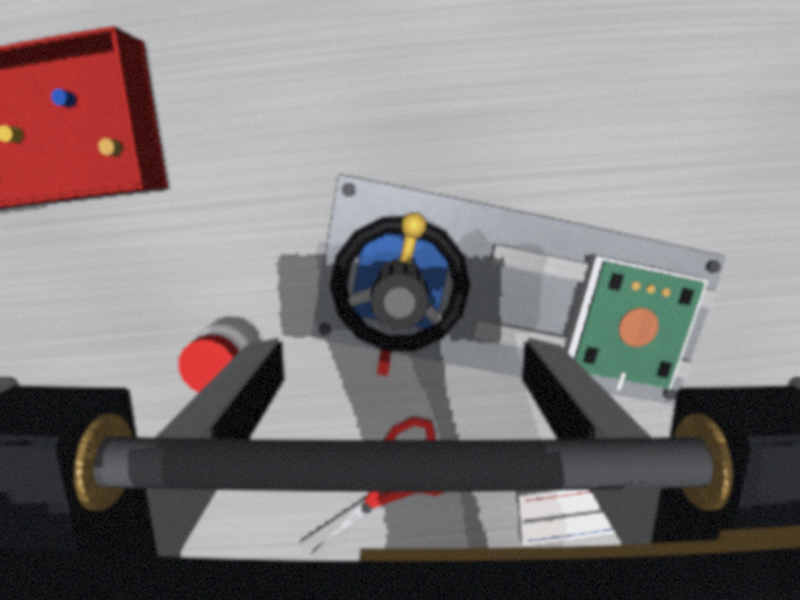

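The wheel's spoke ball is at (414,225), the hub top at (400,302), the red post at (384,362) and the jar at left (208,362). I'll work out the angle.

```bash
cat > ang.py <<'E'
from h import *
def ang(f,T,ball,hub,post,rim=None):
    q=lambda p,z: ray(f,T,p[0]*.64,p[1]*.64,z)
    h=q(hub,.109);b=q(ball,.066);p=q(post,.066)
    a=np.arctan2(*(b-h)[[1,0]]);c=np.arctan2(*(p-h)[[1,0]])
    print('hub',h.round(4),'ball',b.round(4),np.hypot(*(b-h)[:2]).round(4),'post',p.round(4),np.hypot(*(p-h)[:2]).round(4))
    print('ball deg',np.degrees(a).round(1),'post deg',np.degrees(c).round(1),'theta vs post',np.degrees(a-c).round(1),'theta vs 164.2',(np.degrees(a)-164.2).round(1))
E
python3 - <<'E'
from ang import *
f,T=grab('wrist'); ang(f,T,(414,225),(400,302),(383,371))
q=lambda u,v,z: ray(f,T,u*.64,v*.64,z)
print('rimc',q(400,284,.067),'pad',q(639,327,.043).round(4),'line',q(621,381,.03))
E
```

```text
hub [0.5093 0.264  0.109 ] ball [0.5497 0.2515 0.066 ] 0.0423 post [0.4501 0.2815 0.066 ] 0.0617
ball deg -17.3 post deg 163.6 theta vs post -180.9 theta vs 164.2 -181.5
rimc [0.51145456 0.26402477 0.067     ] pad [0.4584 0.0891 0.043 ] line [0.40993111 0.09587475 0.03      ]
```

{"fn": "arm_command", "kwargs": {
  "moves": [
    {"tx": 0.0005,"ty": 0,"tz": 0.02,"rx": 0,"ry": 0,"rz": 0},
    {"tx": 0.0005,"ty": -0.001,"tz": 0.045,"rx": 0,"ry": 0,"rz": 0},
    {"tx": 0.0005,"ty": -0.001,"tz": 0.07,"rx": 0,"ry": 0,"rz": 0},
    {"tx": 0.0005,"ty": -0.001,"tz": 0.095,"rx": 0,"ry": 0,"rz": 0},
    {"tx": 0.0005,"ty": -0.001,"tz": 0.115,"rx": 0,"ry": 0,"rz": 0},
    {"tx": 0.0005,"ty": -0.001,"tz": 0.127,"rx": 0,"ry": 0,"rz": 0},
    {"tx": 0.0005,"ty": -0.001,"tz": 0.127,"rx": 0,"ry": 0,"rz": 0}
  ],
  "jaw": 1
}}

```text
time: 2.3
eef_pos: [0.5084, 0.2629, 0.1734]
tool_rot: [179.9, 0.2, -5.1]
ft_force: [-0.5, -0.5, 0.1]
grip_width: 1.001
```

{"fn": "arm_command", "kwargs": {
  "moves": [
    {"tx": 0,"ty": 0,"tz": 0,"rx": 0,"ry": 0,"rz": 0},
    {"tx": 0,"ty": 0,"tz": 0,"rx": 0,"ry": 0,"rz": 0},
    {"tx": 0,"ty": 0,"tz": 0,"rx": 0,"ry": 0,"rz": 0},
    {"tx": 0,"ty": 0,"tz": 0,"rx": 0,"ry": 0,"rz": 0},
    {"tx": 0,"ty": 0,"tz": 0,"rx": 0,"ry": 0,"rz": 0},
    {"tx": 0,"ty": 0,"tz": 0,"rx": 0,"ry": 0,"rz": 0},
    {"tx": 0,"ty": 0,"tz": 0,"rx": 0,"ry": 0,"rz": 0},
    {"tx": 0,"ty": 0,"tz": 0,"rx": 0,"ry": 0,"rz": 0},
    {"tx": 0,"ty": 0,"tz": 0,"rx": 0,"ry": 0,"rz": 0},
    {"tx": 0,"ty": 0,"tz": 0,"rx": 0,"ry": 0,"rz": 0}
  ],
  "jaw": -1
}}

```text
time: 3.13
eef_pos: [0.5097, 0.2645, 0.1757]
tool_rot: [-179.9, -0.0, -5.1]
ft_force: [0.2, 3.3, 0.0]
grip_width: 0.356
```

{"fn": "arm_command", "kwargs": {
  "moves": [
    {"tx": 0,"ty": 0,"tz": 0,"rx": 0,"ry": 0,"rz": -0.05},
    {"tx": 0,"ty": 0,"tz": 0,"rx": 0,"ry": 0,"rz": -0.13},
    {"tx": 0,"ty": 0,"tz": 0,"rx": 0,"ry": 0,"rz": -0.22},
    {"tx": 0,"ty": 0,"tz": 0,"rx": 0,"ry": 0,"rz": -0.31},
    {"tx": 0,"ty": 0,"tz": 0,"rx": 0,"ry": 0,"rz": -0.4},
    {"tx": 0,"ty": 0,"tz": 0,"rx": 0,"ry": 0,"rz": -0.49},
    {"tx": 0,"ty": 0,"tz": 0,"rx": 0,"ry": 0,"rz": -0.58},
    {"tx": 0,"ty": 0,"tz": 0,"rx": 0,"ry": 0,"rz": -0.67},
    {"tx": 0,"ty": 0,"tz": 0,"rx": 0,"ry": 0,"rz": -0.76},
    {"tx": 0,"ty": 0,"tz": 0,"rx": 0,"ry": 0,"rz": -0.85},
    {"tx": 0,"ty": 0,"tz": 0,"rx": 0,"ry": 0,"rz": -0.94},
    {"tx": 0,"ty": 0,"tz": 0,"rx": 0,"ry": 0,"rz": -1.03},
    {"tx": 0,"ty": 0,"tz": 0,"rx": 0,"ry": 0,"rz": -1.12},
    {"tx": 0,"ty": 0,"tz": 0,"rx": 0,"ry": 0,"rz": -1.21},
    {"tx": 0,"ty": 0,"tz": 0,"rx": 0,"ry": 0,"rz": -1.3},
    {"tx": 0,"ty": 0,"tz": 0,"rx": 0,"ry": 0,"rz": -1.38},
    {"tx": 0,"ty": 0,"tz": 0,"rx": 0,"ry": 0,"rz": -1.45},
    {"tx": 0,"ty": 0,"tz": 0,"rx": 0,"ry": 0,"rz": -1.51},
    {"tx": 0,"ty": 0,"tz": 0,"rx": 0,"ry": 0,"rz": -1.55},
    {"tx": 0,"ty": 0,"tz": 0,"rx": 0,"ry": 0,"rz": -1.58}
  ]
}}

```text
time: 4.8
eef_pos: [0.5093, 0.265, 0.1757]
tool_rot: [-180.0, -0.1, 85.6]
ft_force: [-1.7, 4.1, -0.7]
grip_width: 0.357
```

{"fn": "arm_command", "kwargs": {
  "moves": [
    {"tx": 0,"ty": 0,"tz": 0,"rx": 0,"ry": 0,"rz": -0.05},
    {"tx": 0,"ty": 0,"tz": 0,"rx": 0,"ry": 0,"rz": -0.13},
    {"tx": 0,"ty": 0,"tz": 0,"rx": 0,"ry": 0,"rz": -0.22},
    {"tx": 0,"ty": 0,"tz": 0,"rx": 0,"ry": 0,"rz": -0.31},
    {"tx": 0,"ty": 0,"tz": 0,"rx": 0,"ry": 0,"rz": -0.4},
    {"tx": 0,"ty": 0,"tz": 0,"rx": 0,"ry": 0,"rz": -0.49},
    {"tx": 0,"ty": 0,"tz": 0,"rx": 0,"ry": 0,"rz": -0.58},
    {"tx": 0,"ty": 0,"tz": 0,"rx": 0,"ry": 0,"rz": -0.67},
    {"tx": 0,"ty": 0,"tz": 0,"rx": 0,"ry": 0,"rz": -0.76},
    {"tx": 0,"ty": 0,"tz": 0,"rx": 0,"ry": 0,"rz": -0.85},
    {"tx": 0,"ty": 0,"tz": 0,"rx": 0,"ry": 0,"rz": -0.94},
    {"tx": 0,"ty": 0,"tz": 0,"rx": 0,"ry": 0,"rz": -1.03},
    {"tx": 0,"ty": 0,"tz": 0,"rx": 0,"ry": 0,"rz": -1.12},
    {"tx": 0,"ty": 0,"tz": 0,"rx": 0,"ry": 0,"rz": -1.21},
    {"tx": 0,"ty": 0,"tz": 0,"rx": 0,"ry": 0,"rz": -1.3},
    {"tx": 0,"ty": 0,"tz": 0,"rx": 0,"ry": 0,"rz": -1.38},
    {"tx": 0,"ty": 0,"tz": 0,"rx": 0,"ry": 0,"rz": -1.45},
    {"tx": 0,"ty": 0,"tz": 0,"rx": 0,"ry": 0,"rz": -1.52},
    {"tx": 0,"ty": 0,"tz": 0,"rx": 0,"ry": 0,"rz": -1.57},
    {"tx": 0,"ty": 0,"tz": 0,"rx": 0,"ry": 0,"rz": -1.58}
  ]
}}

```text
time: 6.47
eef_pos: [0.5089, 0.2646, 0.1757]
tool_rot: [179.9, -0.1, 176.1]
ft_force: [-3.2, 4.4, -0.0]
grip_width: 0.357
```

```bash
python3 - <<'E'
from h import *
s=arm.observe();print(s['time'],s['joint_positions'].round(1),s['eef_pos'].round(4),s['tool_rot'].round(2),s['ft_force'].round(1),s['ft_torque'].round(2))
f,T=grab('scene')
g,S=grab('side')
a=cv2.resize(f['img'][200:280,270:420],(600,320),interpolation=2);b=cv2.resize(g['img'][125:205,205:305],(350,280),interpolation=2)
p=np.zeros((600,600,3),np.uint8);p[:320]=a;p[320:,:350]=b;cv2.imwrite('pics/c2.png',p)
E
```

```text
6.4667 [-12.8  41.9 -27.6 105.3  28.6  39.8  29.3] [0.5089 0.2646 0.1757] [ 1.7989e+02 -6.0000e-02  1.7607e+02] [-3.2  4.4 -0. ] [ 0.95  0.56 -0.07]
```

View pics/c2.png

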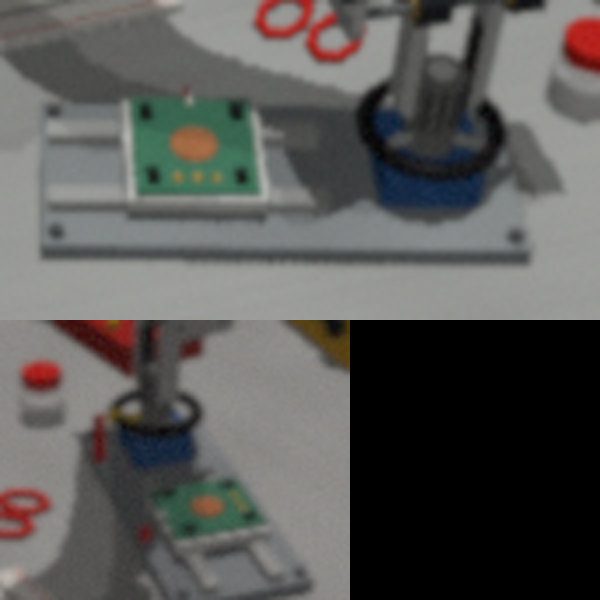

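The white line now stands near the red index at (187,95) in the upper crop, and in the lower crop the yellow spoke points at the post. I'll release, lift and check from above.

{"fn": "arm_command", "kwargs": {
  "moves": [
    {"tx": 0,"ty": 0,"tz": 0,"rx": 0,"ry": 0,"rz": 0},
    {"tx": 0,"ty": 0,"tz": 0,"rx": 0,"ry": 0,"rz": 0},
    {"tx": 0,"ty": 0,"tz": 0,"rx": 0,"ry": 0,"rz": 0},
    {"tx": 0,"ty": 0,"tz": 0,"rx": 0,"ry": 0,"rz": 0},
    {"tx": 0,"ty": 0,"tz": 0,"rx": 0,"ry": 0,"rz": 0},
    {"tx": 0,"ty": 0,"tz": 0,"rx": 0,"ry": 0,"rz": 0},
    {"tx": 0,"ty": 0,"tz": -0.02,"rx": 0,"ry": 0,"rz": 0},
    {"tx": 0,"ty": 0,"tz": -0.05,"rx": 0,"ry": 0,"rz": 0},
    {"tx": 0,"ty": 0,"tz": -0.08,"rx": 0,"ry": 0,"rz": 0},
    {"tx": 0,"ty": 0,"tz": -0.11,"rx": 0,"ry": 0,"rz": 0},
    {"tx": 0,"ty": 0,"tz": -0.13,"rx": 0,"ry": 0,"rz": 0},
    {"tx": 0,"ty": 0,"tz": -0.14,"rx": 0,"ry": 0,"rz": 0},
    {"tx": 0,"ty": 0,"tz": -0.14,"rx": 0,"ry": 0,"rz": 0},
    {"tx": 0,"ty": 0,"tz": -0.14,"rx": 0,"ry": 0,"rz": 0}
  ],
  "jaw": 0.6
}}

```text
time: 7.73
eef_pos: [0.5095, 0.2631, 0.3152]
tool_rot: [-180.0, -0.0, 175.9]
ft_force: [-0.8, 0.4, -0.7]
grip_width: 0.804
```

```bash
python3 - <<'E'
from h import *
s=arm.observe();f,T=grab('wrist');print(s['time'],s['joint_positions'].round(1),s['eef_pos'].round(4),s['tool_rot'].round(2))
import pickle;pickle.dump((f,T),open('w3.pkl','wb'))
cv2.imwrite('pics/w3.png',cv2.resize(f['img'],(800,600),interpolation=2))
E
```

```text
7.7333 [ -8.6  32.  -33.7  98.   20.7  56.3  36.1] [0.5095 0.2631 0.3152] [-1.7996e+02 -1.0000e-02  1.7592e+02]
```

View pics/w3.png

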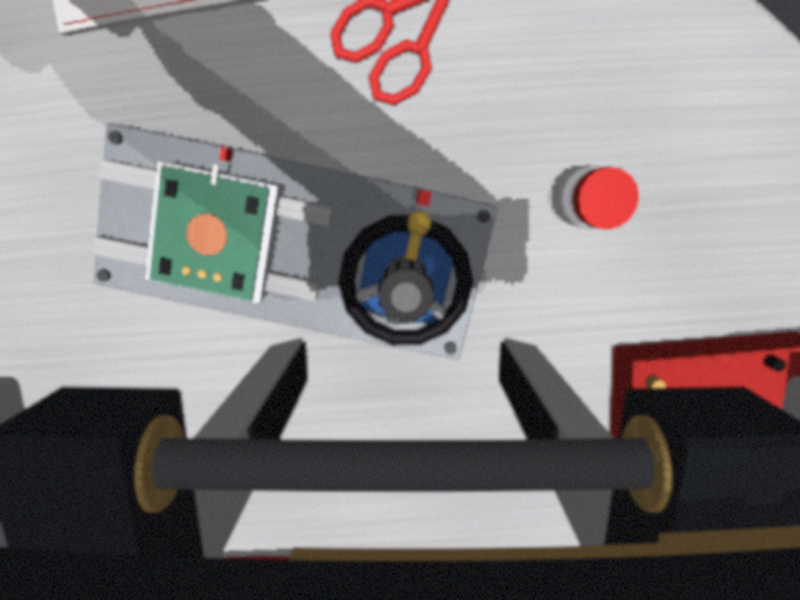

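The line is at (214,174), the carriage index at (225,152), the ball at (419,223), the hub at (406,296) and the post at (424,196). I'll compute the remaining angle.

```bash
python3 - <<'E'
from ang import *
import pickle
f,T=pickle.load(open('w3.pkl','rb'))
ang(f,T,(419,223),(406,296),(425,194))
W=cloud(f,T)
for n,b in (('hub',(392,282,420,310)),('ball',(408,212,430,234)),('line',(211,164,218,184)),('idx',(219,146,231,160)),('post',(418,188,432,204))):
    x0,y0,x1,y1=[int(v*.64) for v in b];P=W[y0:y1,x0:x1].reshape(-1,3);print(n,np.nanmedian(P,0).round(4),np.nanmax(P[:,2]).round(4))
# stage frame
yaw=np.radians(-15.8);X=np.array([np.cos(yaw),np.sin(yaw)]);Y=np.array([-X[1],X[0]])
q=lambda u,v,z: ray(f,T,u*.64,v*.64,z)[:2]
h=q(406,296,.109);o=h-.095*Y
for n,p in (('pad',q(207,235,.043)),('line in',q(214,182,.034)),('line out',q(215,166,.034)),('idx',q(225,149,.032)),('ball',q(419,223,.066)),('post',q(424,194,.066)),('c1',q(107,125,.016)),('c2',q(495,207,.016)),('c3',q(460,358,.016)),('c4',q(97,284,.016))):
    print(n,p.round(4),((p-o)@X).round(4),((p-o)@Y).round(4))
hsv=cv2.cvtColor(f['img'],cv2.COLOR_BGR2HSV)
for n,b,lo,hi in (('ball',(400,205,440,240),(18,120,60),(35,255,255)),('padc',(180,205,235,262),(5,90,100),(18,255,255)),('idx',(215,140,235,165),(0,150,60),(6,255,255)),('post',(412,185,436,208),(0,150,60),(6,255,255))):
    x0,y0,x1,y1=[int(v*.64) for v in b];m=cv2.inRange(hsv[y0:y1,x0:x1],lo,hi);a=np.argwhere(m);print(n,len(a),((a.mean(0)[::-1]+[x0,y0])/.64).round(1))
E
```

```text
hub [0.5098 0.265  0.109 ] ball [0.4695 0.2769 0.066 ] 0.042 post [0.4505 0.2822 0.066 ] 0.0617
ball deg 163.5 post deg 163.8 theta vs post -0.3 theta vs 164.2 -0.7
hub [0.5083 0.2638 0.1111] 0.1132
ball [0.468  0.2763 0.0701] 0.0734
line [0.4239 0.1322 0.0434] 0.0454
idx [0.4093 0.138  0.0318] 0.035
post [0.4508 0.2814 0.0665] 0.0694
pad [0.4684 0.121 ] -0.0006 -0.0549
line in [0.4306 0.1286] -0.039 -0.0578
line out [0.4192 0.1311] -0.0506 -0.0586
idx [0.4077 0.1395] -0.0641 -0.0535
ball [0.4695 0.2769] -0.0419 0.0955
post [0.4505 0.2815] -0.0616 0.0947
c1 [0.3796 0.0434] -0.0649 -0.1537
c2 [0.4653 0.3381] -0.0627 0.1532
c3 [0.5875 0.3053] 0.0638 0.155
c4 [0.5028 0.0097] 0.0628 -0.1525
ball 198 [418.1 224.2]
padc 521 [206.  233.7]
idx 36 [224.9 153.3]
post 54 [422.9 196.7]
```

The wheel is within 1° and the pad is at stage y = -54.9 mm, where -55 is expected. On to the iron, stopping short of it for a look.

{"fn": "arm_command", "kwargs": {
  "moves": [
    {"tx": -0.002,"ty": -0.012,"tz": -0.005,"rx": 0,"ry": 0,"rz": 0.03},
    {"tx": -0.005,"ty": -0.04,"tz": -0.01,"rx": 0,"ry": 0,"rz": 0.1},
    {"tx": -0.009,"ty": -0.075,"tz": -0.015,"rx": 0,"ry": 0,"rz": 0.2},
    {"tx": -0.013,"ty": -0.11,"tz": -0.015,"rx": 0,"ry": 0,"rz": 0.3},
    {"tx": -0.017,"ty": -0.145,"tz": -0.015,"rx": 0,"ry": 0,"rz": 0.4},
    {"tx": -0.021,"ty": -0.18,"tz": -0.015,"rx": 0,"ry": 0,"rz": 0.5},
    {"tx": -0.025,"ty": -0.215,"tz": -0.015,"rx": 0,"ry": 0,"rz": 0.6},
    {"tx": -0.029,"ty": -0.25,"tz": -0.015,"rx": 0,"ry": 0,"rz": 0.7},
    {"tx": -0.033,"ty": -0.285,"tz": -0.015,"rx": 0,"ry": 0,"rz": 0.8},
    {"tx": -0.037,"ty": -0.32,"tz": -0.015,"rx": 0,"ry": 0,"rz": 0.9},
    {"tx": -0.041,"ty": -0.355,"tz": -0.015,"rx": 0,"ry": 0,"rz": 1.0},
    {"tx": -0.045,"ty": -0.39,"tz": -0.015,"rx": 0,"ry": 0,"rz": 1.1},
    {"tx": -0.049,"ty": -0.425,"tz": -0.015,"rx": 0,"ry": 0,"rz": 1.2},
    {"tx": -0.053,"ty": -0.46,"tz": -0.015,"rx": 0,"ry": 0,"rz": 1.3},
    {"tx": -0.057,"ty": -0.495,"tz": -0.015,"rx": 0,"ry": 0,"rz": 1.4},
    {"tx": -0.061,"ty": -0.53,"tz": -0.015,"rx": 0,"ry": 0,"rz": 1.5},
    {"tx": -0.065,"ty": -0.56,"tz": -0.015,"rx": 0,"ry": 0,"rz": 1.57},
    {"tx": -0.069,"ty": -0.585,"tz": -0.015,"rx": 0,"ry": 0,"rz": 1.606},
    {"tx": -0.071,"ty": -0.605,"tz": -0.015,"rx": 0,"ry": 0,"rz": 1.606},
    {"tx": -0.071,"ty": -0.61,"tz": -0.015,"rx": 0,"ry": 0,"rz": 1.606}
  ],
  "jaw": 0.6
}}

```text
time: 9.45
eef_pos: [0.535, -0.355, 0.329]
tool_rot: [-179.8, 0.1, 83.5]
ft_force: [-0.2, -0.4, 0.5]
grip_width: 0.799
```

{"fn": "arm_command", "kwargs": {
  "moves": [
    {"tx": 0,"ty": 0,"tz": 0,"rx": 0,"ry": 0,"rz": 0},
    {"tx": 0,"ty": 0,"tz": 0,"rx": 0,"ry": 0,"rz": 0},
    {"tx": 0,"ty": 0,"tz": 0,"rx": 0,"ry": 0,"rz": 0}
  ]
}}

```text
time: 9.7
eef_pos: [0.5374, -0.348, 0.3303]
tool_rot: [-180.0, -0.1, 84.0]
ft_force: [-0.2, -0.4, -0.1]
grip_width: 0.801
```

```bash
python3 - <<'E'
from h import *
s=arm.observe();f,T=grab('wrist');print(s['time'],s['joint_positions'].round(1),s['eef_pos'].round(4),s['tool_rot'].round(2))
import pickle;pickle.dump((f,T),open('w4.pkl','wb'))
W=cloud(f,T);hsv=cv2.cvtColor(f['img'],cv2.COLOR_BGR2HSV)
m=(cv2.inRange(hsv,(100,120,40),(125,255,255))>0)&(W[...,2]>.09)&(W[...,2]<.17)&(np.hypot(W[...,0]-.537,W[...,1]+.27)<.07)
P=W[m];print(len(P));c=P.mean(0);u,sv,v=np.linalg.svd(P-c,full_matrices=False);print(c.round(4),v[0].round(3),np.percentile(P,[2,98],axis=0).round(3))
# centre line by slices along image rows: x mean of edges at given y
for y in np.arange(-.30,-.23,.01):
    k=abs(P[:,1]-y)<.004
    if k.sum()>5: print(y.round(3),k.sum(),np.percentile(P[k,0],[3,97]).round(4),P[k,2].max().round(4))
cv2.imwrite('pics/w4.png',cv2.resize(f['img'],(800,600),interpolation=2))
E
```

```text
9.7 [34.5 33.8 -6.9 86.5  4.3 60.1 20.7] [ 0.5374 -0.348   0.3303] [-1.7996e+02 -1.0000e-01  8.4040e+01]
1649
[ 0.5381 -0.2674  0.1289] [0.082 0.752 0.654] [[ 0.526 -0.298  0.098]
 [ 0.549 -0.239  0.149]]
-0.3 79 [0.5252 0.5444] 0.1059
-0.29 174 [0.5247 0.5456] 0.1162
-0.28 205 [0.5261 0.5466] 0.1253
-0.27 232 [0.5275 0.548 ] 0.1354
-0.26 263 [0.5286 0.5488] 0.1469
-0.25 233 [0.5311 0.5495] 0.1507
-0.24 155 [0.5318 0.5491] 0.145
```

View pics/w4.png

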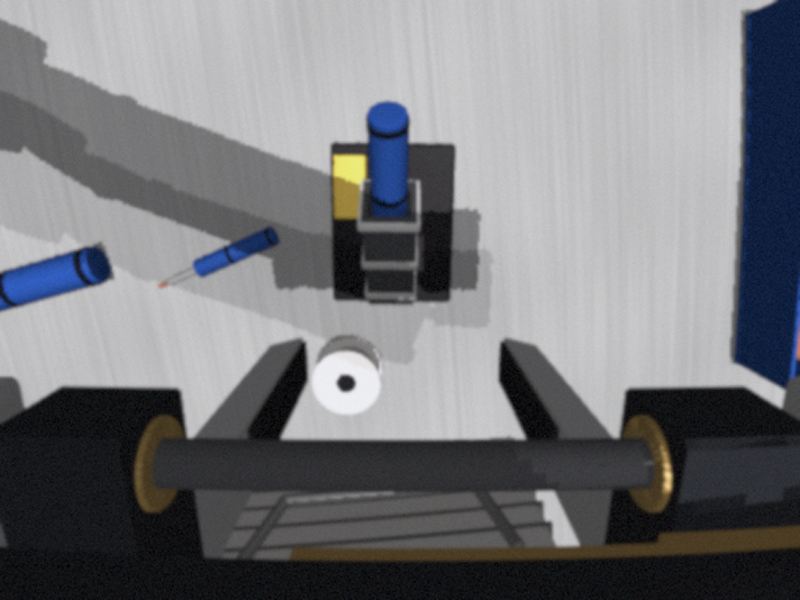

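The wrist picture shows the handle at (388,155) lined up with the sleeve, the spool at (346,378) and the other two irons at left. The grip point is ≈ (0.538, -0.268, 0.121). I'll go over it, down, and close.

{"fn": "arm_command", "kwargs": {
  "moves": [
    {"tx": 0.015,"ty": -0.001,"tz": 0,"rx": 0,"ry": 0,"rz": 0},
    {"tx": 0.035,"ty": -0.003,"tz": 0,"rx": 0,"ry": 0,"rz": 0},
    {"tx": 0.055,"ty": -0.005,"tz": 0,"rx": 0,"ry": 0,"rz": 0},
    {"tx": 0.075,"ty": -0.008,"tz": 0.0,"rx": 0,"ry": 0,"rz": 0},
    {"tx": 0.08,"ty": -0.008,"tz": 0.01,"rx": 0,"ry": 0,"rz": 0},
    {"tx": 0.08,"ty": -0.008,"tz": 0.035,"rx": 0,"ry": 0,"rz": 0},
    {"tx": 0.08,"ty": -0.008,"tz": 0.06,"rx": 0,"ry": 0,"rz": 0},
    {"tx": 0.08,"ty": -0.008,"tz": 0.085,"rx": 0,"ry": 0,"rz": 0},
    {"tx": 0.08,"ty": -0.008,"tz": 0.11,"rx": 0,"ry": 0,"rz": 0},
    {"tx": 0.08,"ty": -0.008,"tz": 0.125,"rx": 0,"ry": 0,"rz": 0},
    {"tx": 0.08,"ty": -0.008,"tz": 0.131,"rx": 0,"ry": 0,"rz": 0},
    {"tx": 0.08,"ty": -0.008,"tz": 0.131,"rx": 0,"ry": 0,"rz": 0},
    {"tx": 0.08,"ty": -0.008,"tz": 0.131,"rx": 0,"ry": 0,"rz": 0}
  ],
  "jaw": 0.6
}}

```text
time: 10.83
eef_pos: [0.5381, -0.2694, 0.1999]
tool_rot: [180.0, 0.0, 83.9]
ft_force: [0.8, -1.0, 1.0]
grip_width: 0.8
```

{"fn": "arm_command", "kwargs": {
  "moves": [
    {"tx": 0,"ty": 0,"tz": 0,"rx": 0,"ry": 0,"rz": 0},
    {"tx": 0,"ty": 0,"tz": 0,"rx": 0,"ry": 0,"rz": 0},
    {"tx": 0,"ty": 0,"tz": 0,"rx": 0,"ry": 0,"rz": 0},
    {"tx": 0,"ty": 0,"tz": 0,"rx": 0,"ry": 0,"rz": 0},
    {"tx": 0,"ty": 0,"tz": 0,"rx": 0,"ry": 0,"rz": 0},
    {"tx": 0,"ty": 0,"tz": 0,"rx": 0,"ry": 0,"rz": 0},
    {"tx": 0,"ty": 0,"tz": 0,"rx": 0,"ry": 0,"rz": 0},
    {"tx": 0,"ty": 0,"tz": 0,"rx": 0,"ry": 0,"rz": 0},
    {"tx": 0,"ty": 0,"tz": 0,"rx": 0,"ry": 0,"rz": 0},
    {"tx": 0,"ty": 0,"tz": 0,"rx": 0,"ry": 0,"rz": 0}
  ],
  "jaw": -1
}}

```text
time: 11.67
eef_pos: [0.5377, -0.2696, 0.1997]
tool_rot: [-180.0, -0.0, 83.9]
ft_force: [-0.1, 1.0, 0.2]
grip_width: 0.237
```

{"fn": "arm_command", "kwargs": {
  "moves": [
    {"tx": 0.002,"ty": 0,"tz": -0.002,"rx": 0,"ry": 0,"rz": 0},
    {"tx": 0.006,"ty": 0,"tz": -0.006,"rx": 0,"ry": 0,"rz": 0},
    {"tx": 0.011,"ty": 0,"tz": -0.011,"rx": 0,"ry": 0,"rz": 0},
    {"tx": 0.016,"ty": 0,"tz": -0.016,"rx": 0,"ry": 0,"rz": 0},
    {"tx": 0.021,"ty": 0,"tz": -0.021,"rx": 0,"ry": 0,"rz": 0},
    {"tx": 0.026,"ty": 0,"tz": -0.026,"rx": 0,"ry": 0,"rz": 0},
    {"tx": 0.031,"ty": 0,"tz": -0.031,"rx": 0,"ry": 0,"rz": 0},
    {"tx": 0.036,"ty": 0,"tz": -0.036,"rx": 0,"ry": 0,"rz": 0}
  ]
}}

```text
time: 12.33
eef_pos: [0.5417, -0.233, 0.2363]
tool_rot: [180.0, -0.0, 83.9]
ft_force: [-0.5, -0.1, -0.3]
grip_width: 0.239
```

{"fn": "arm_command", "kwargs": {
  "moves": [
    {"tx": 0.005,"ty": 0,"tz": -0.005,"rx": 0,"ry": 0,"rz": 0},
    {"tx": 0.011,"ty": 0,"tz": -0.011,"rx": 0,"ry": 0,"rz": 0},
    {"tx": 0.017,"ty": 0,"tz": -0.017,"rx": 0,"ry": 0,"rz": 0},
    {"tx": 0.023,"ty": 0,"tz": -0.023,"rx": 0,"ry": 0,"rz": 0},
    {"tx": 0.029,"ty": 0,"tz": -0.029,"rx": 0,"ry": 0,"rz": 0},
    {"tx": 0.035,"ty": 0,"tz": -0.035,"rx": 0,"ry": 0,"rz": 0},
    {"tx": 0.041,"ty": 0,"tz": -0.041,"rx": 0,"ry": 0,"rz": 0},
    {"tx": 0.047,"ty": 0,"tz": -0.047,"rx": 0,"ry": 0,"rz": 0},
    {"tx": 0.053,"ty": 0,"tz": -0.053,"rx": 0,"ry": 0,"rz": 0},
    {"tx": 0.056,"ty": 0,"tz": -0.06,"rx": 0,"ry": 0,"rz": 0},
    {"tx": 0.056,"ty": 0,"tz": -0.06,"rx": 0,"ry": 0,"rz": 0}
  ]
}}

```text
time: 13.25
eef_pos: [0.5484, -0.1772, 0.2973]
tool_rot: [179.9, -0.0, 84.0]
ft_force: [0.1, 0.0, -0.6]
grip_width: 0.24
```

```bash
python3 - <<'E'
from h import *
s=arm.observe();print(s['time'],s['joint_positions'].round(1),s['eef_pos'].round(4),s['ft_force'].round(2),s['grip_width'])
f,T=grab('side');g,S=grab('scene')
p=np.hstack([cv2.resize(f['img'][120:300,300:512],(400,340),interpolation=2),cv2.resize(g['img'][180:350,100:300],(400,340),interpolation=2)])
cv2.imwrite('pics/c5.png',p)
E
```

```text
13.25 [19.6 30.3 -6.8 99.4  4.4 50.5  4.9] [ 0.5484 -0.1772  0.2973] [ 0.06  0.02 -0.59] 0.24019792496822512
```

View pics/c5.png

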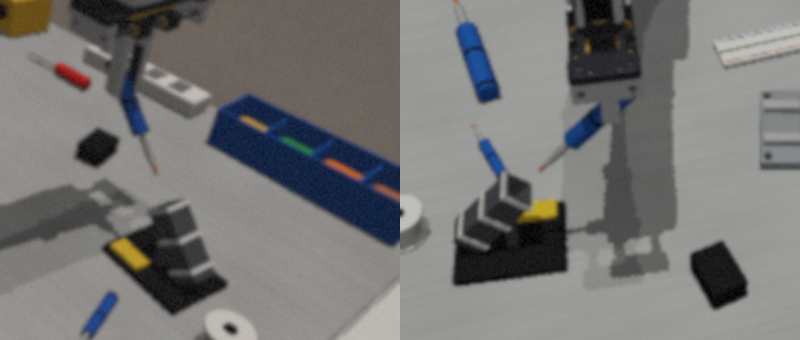

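The iron is clear of the stand and firmly held at about 45° (tip at (157,172) on the left crop), and the adapter is clear. I'll tilt it upright now.

{"fn": "arm_command", "kwargs": {
  "moves": [
    {"tx": 0,"ty": 0,"tz": -0.002,"rx": 0,"ry": 0.03,"rz": 0},
    {"tx": 0,"ty": 0,"tz": -0.005,"rx": 0,"ry": 0.1,"rz": 0},
    {"tx": 0,"ty": 0,"tz": -0.01,"rx": 0,"ry": 0.17,"rz": 0},
    {"tx": 0,"ty": 0,"tz": -0.015,"rx": 0,"ry": 0.24,"rz": 0},
    {"tx": 0,"ty": 0,"tz": -0.02,"rx": 0,"ry": 0.31,"rz": 0},
    {"tx": 0,"ty": 0,"tz": -0.025,"rx": 0,"ry": 0.38,"rz": 0},
    {"tx": 0,"ty": 0,"tz": -0.03,"rx": 0,"ry": 0.45,"rz": 0},
    {"tx": 0,"ty": 0,"tz": -0.03,"rx": 0,"ry": 0.52,"rz": 0},
    {"tx": 0,"ty": 0,"tz": -0.03,"rx": 0,"ry": 0.59,"rz": 0},
    {"tx": 0,"ty": 0,"tz": -0.03,"rx": 0,"ry": 0.66,"rz": 0},
    {"tx": 0,"ty": 0,"tz": -0.03,"rx": 0,"ry": 0.72,"rz": 0},
    {"tx": 0,"ty": 0,"tz": -0.03,"rx": 0,"ry": 0.77,"rz": 0},
    {"tx": 0,"ty": 0,"tz": -0.03,"rx": 0,"ry": 0.785,"rz": 0},
    {"tx": 0,"ty": 0,"tz": -0.03,"rx": 0,"ry": 0.785,"rz": 0},
    {"tx": 0,"ty": 0,"tz": -0.03,"rx": 0,"ry": 0.785,"rz": 0}
  ]
}}

```text
time: 14.6
eef_pos: [0.5474, -0.1784, 0.3253]
tool_rot: [-180.0, -44.9, 83.9]
ft_force: [0.2, 1.1, -1.0]
grip_width: 0.234
```

```bash
cat > iron.py <<'E'
from h import *
def iron():
    s=arm.observe();M=pose(s);gp=M[:3,3]+.078*M[:3,2]
    print(s['time'],s['joint_positions'].round(1),s['eef_pos'].round(4),s['tool_rot'].round(2),s['ft_force'].round(2),'grip pt',gp.round(4))
    for n in ('scene','side'):
        f,T=grab(n);W=cloud(f,T);hsv=cv2.cvtColor(f['img'],cv2.COLOR_BGR2HSV)
        m=(cv2.inRange(hsv,(100,110,30),(125,255,255))>0)&(np.hypot(W[...,0]-gp[0],W[...,1]-gp[1])<.07)&(W[...,2]>gp[2]-.09)&(W[...,2]<gp[2]+.05)
        P=W[m];c=np.median(P,0);P=P[np.linalg.norm(P-c,axis=1)<.08];c=P.mean(0);v=np.linalg.svd(P-c,full_matrices=False)[2][0];v*=np.sign(v[2])
        # non-blue thin part below handle: barrel and tip
        h=(np.hypot(W[...,0]-gp[0],W[...,1]-gp[1])<.08)&(W[...,2]>gp[2]-.14)&(W[...,2]<gp[2]-.075)
        Q=W[h&~m]
        print(n,len(P),'handle c',c.round(4),'axis',v.round(3),'z',np.percentile(P[:,2],[2,98]).round(3),'cam->',(T[:3,3]-c).round(2))
        if len(Q): 
            q=Q[Q[:,2]<np.min(Q[:,2])+.012]; print('  lower n',len(Q),'mean',Q.mean(0).round(4),'low end',q.mean(0).round(4),Q[:,2].min().round(4))
        cv2.imwrite(f'pics/last_{n}.png',f['img'])
if __name__=='__main__': iron()
E
python3 iron.py
```

```text
14.6 [ 47.8  41.2 -25.6  90.5 -27.   70.3  33. ] [ 0.5474 -0.1784  0.3253] [-179.97  -44.93   83.88] [ 0.24  1.15 -1.  ] grip pt [ 0.5533 -0.1236  0.2701]
scene 241 handle c [ 0.5605 -0.1202  0.263 ] axis [-0.044  0.01   0.999] z [0.206 0.304] cam-> [ 0.72 -0.12  0.68]
  lower n 50 mean [ 0.5555 -0.1188  0.1721] low end [ 0.5541 -0.1191  0.1498] 0.1443
side 112 handle c [ 0.5465 -0.1232  0.2282] axis [-0.     0.021  1.   ] z [0.204 0.254] cam-> [-0.65 -0.49  0.42]
  lower n 47 mean [ 0.5519 -0.1199  0.1725] low end [ 0.5526 -0.1194  0.1513] 0.1455
```

The iron hangs nearly vertical with its tip at ≈ (0.5535, -0.1193, 0.146). I'm carrying it over the pad at this height.

{"fn": "arm_command", "kwargs": {
  "moves": [
    {"tx": 0.004,"ty": -0.003,"tz": 0.004,"rx": 0,"ry": 0,"rz": 0},
    {"tx": 0.012,"ty": -0.008,"tz": 0.012,"rx": 0,"ry": 0,"rz": 0},
    {"tx": 0.022,"ty": -0.015,"tz": 0.022,"rx": 0,"ry": 0,"rz": 0},
    {"tx": 0.034,"ty": -0.023,"tz": 0.034,"rx": 0,"ry": 0,"rz": 0},
    {"tx": 0.046,"ty": -0.031,"tz": 0.046,"rx": 0,"ry": 0,"rz": 0},
    {"tx": 0.058,"ty": -0.039,"tz": 0.058,"rx": 0,"ry": 0,"rz": 0},
    {"tx": 0.07,"ty": -0.047,"tz": 0.07,"rx": 0,"ry": 0,"rz": 0},
    {"tx": 0.082,"ty": -0.055,"tz": 0.082,"rx": 0,"ry": 0,"rz": 0},
    {"tx": 0.094,"ty": -0.063,"tz": 0.094,"rx": 0,"ry": 0,"rz": 0},
    {"tx": 0.106,"ty": -0.072,"tz": 0.106,"rx": 0,"ry": 0,"rz": 0},
    {"tx": 0.118,"ty": -0.08,"tz": 0.118,"rx": 0,"ry": 0,"rz": 0},
    {"tx": 0.13,"ty": -0.088,"tz": 0.13,"rx": 0,"ry": 0,"rz": 0},
    {"tx": 0.142,"ty": -0.096,"tz": 0.142,"rx": 0,"ry": 0,"rz": 0},
    {"tx": 0.152,"ty": -0.103,"tz": 0.152,"rx": 0,"ry": 0,"rz": 0},
    {"tx": 0.159,"ty": -0.108,"tz": 0.159,"rx": 0,"ry": 0,"rz": 0},
    {"tx": 0.1625,"ty": -0.11,"tz": 0.1625,"rx": 0,"ry": 0,"rz": 0},
    {"tx": 0.1625,"ty": -0.11,"tz": 0.1625,"rx": 0,"ry": 0,"rz": 0},
    {"tx": 0.1625,"ty": -0.11,"tz": 0.1625,"rx": 0,"ry": 0,"rz": 0},
    {"tx": 0.1625,"ty": -0.11,"tz": 0.1625,"rx": 0,"ry": 0,"rz": 0}
  ]
}}

```text
time: 16.28
eef_pos: [0.4631, 0.0611, 0.3255]
tool_rot: [179.9, -44.9, 83.9]
ft_force: [0.1, 0.4, -0.3]
grip_width: 0.239
```

```bash
python3 iron.py
```

```text
16.2833 [ 38.3  29.5 -35.4 118.9 -42.1  45.1  33.1] [0.4631 0.0611 0.3255] [179.94 -44.94  83.88] [ 0.14  0.39 -0.32] grip pt [0.4691 0.1159 0.2703]
scene 207 handle c [0.4764 0.1175 0.2586] axis [-0.037  0.025  0.999] z [0.204 0.305] cam-> [ 0.81 -0.36  0.68]
  lower n 47 mean [0.4706 0.12   0.1718] low end [0.4695 0.1211 0.1501] 0.1451
side 106 handle c [0.4648 0.1137 0.2353] axis [ 0.102 -0.023  0.995] z [0.204 0.267] cam-> [-0.57 -0.72  0.41]
  lower n 37 mean [0.4666 0.1206 0.1741] low end [0.467  0.1211 0.1514] 0.1458
```

{"fn": "arm_command", "kwargs": {
  "moves": [
    {"tx": -0.003,"ty": 0,"tz": 0.003,"rx": 0,"ry": 0,"rz": 0},
    {"tx": -0.008,"ty": 0,"tz": 0.008,"rx": 0,"ry": 0,"rz": 0},
    {"tx": -0.014,"ty": 0,"tz": 0.014,"rx": 0,"ry": 0,"rz": 0},
    {"tx": -0.02,"ty": 0,"tz": 0.02,"rx": 0,"ry": 0,"rz": 0},
    {"tx": -0.026,"ty": 0,"tz": 0.026,"rx": 0,"ry": 0,"rz": 0},
    {"tx": -0.032,"ty": 0,"tz": 0.032,"rx": 0,"ry": 0,"rz": 0},
    {"tx": -0.038,"ty": 0,"tz": 0.037,"rx": 0,"ry": 0,"rz": 0},
    {"tx": -0.043,"ty": 0,"tz": 0.041,"rx": 0,"ry": 0,"rz": 0},
    {"tx": -0.047,"ty": 0,"tz": 0.045,"rx": 0,"ry": 0,"rz": 0},
    {"tx": -0.0484,"ty": 0,"tz": 0.0464,"rx": 0,"ry": 0,"rz": 0},
    {"tx": -0.0484,"ty": 0,"tz": 0.0464,"rx": 0,"ry": 0,"rz": 0},
    {"tx": -0.0484,"ty": 0,"tz": 0.0464,"rx": 0,"ry": 0,"rz": 0},
    {"tx": -0.0484,"ty": 0,"tz": 0.0464,"rx": 0,"ry": 0,"rz": 0}
  ]
}}

```text
time: 17.47
eef_pos: [0.4624, 0.0607, 0.2589]
tool_rot: [179.9, -45.0, 84.0]
ft_force: [-0.6, 0.8, -0.3]
grip_width: 0.235
```

```bash
cat >> iron.py <<'E'
    for n in ('scene','side'):
        f,T=grab(n);W=cloud(f,T);hsv=cv2.cvtColor(f['img'],cv2.COLOR_BGR2HSV)
        m=(cv2.inRange(hsv,(4,90,60),(18,255,255))>0)&(np.hypot(W[...,0]-.4685,W[...,1]-.1206)<.025)
        for l,k in (('pad',m&(abs(W[...,2]-.043)<.006)),('tip',m&(W[...,2]>.065)&(W[...,2]<.11))):
            P=W[k];px=np.argwhere(k)[:,::-1]
            print(n,l,len(P),(P.mean(0).round(4),'mid',((np.nanpercentile(P,3,axis=0)+np.nanpercentile(P,97,axis=0))/2).round(4),'zmin',P[:,2].min().round(4),px.mean(0)) if len(P) else '')
    ps=[]
    for n in ('scene','side'):
        f,T=grab(n);u,v=proj(f,T,[.4685,.12,.09])[0].astype(int);ps.append(cv2.resize(f['img'][v-50:v+50,u-50:u+50],(400,400),interpolation=2))
    cv2.imwrite('pics/end.png',np.hstack(ps))
E
python3 iron.py
```

```text
File "iron.py", line 17
    for n in ('scene','side'):
IndentationError: unexpected indent
```

```bash
sed -i "s/^if __name__.*/if 1:\n    iron()/" iron.py; python3 iron.py
```

```text
17.4667 [ 38.1  37.2 -36.1 122.1 -43.8  36.1  39.6] [0.4624 0.0607 0.2589] [179.95 -44.98  83.97] [-0.64  0.76 -0.35] grip pt [0.4683 0.1155 0.2037]
scene 174 handle c [0.4755 0.1169 0.1928] axis [-0.033  0.019  0.999] z [0.137 0.238] cam-> [ 0.81 -0.36  0.75]
  lower n 43 mean [0.4705 0.1193 0.1052] low end [0.4694 0.1198 0.084 ] 0.0787
side 91 handle c [0.4637 0.1139 0.1684] axis [ 0.107 -0.051  0.993] z [0.138 0.201] cam-> [-0.57 -0.73  0.48]
  lower n 34 mean [0.4661 0.1203 0.1067] low end [0.4667 0.121  0.0857] 0.0796
scene pad 65 (array([0.4666, 0.1205, 0.0432]), 'mid', array([0.4665, 0.1201, 0.0432]), 'zmin', np.float64(0.0389), array([318.        , 235.23076923]))
scene tip 0 
side pad 28 (array([0.4656, 0.1204, 0.043 ]), 'mid', array([0.4654, 0.1205, 0.0433]), 'zmin', np.float64(0.0406), array([263.57142857, 177.85714286]))
side tip 0
```

View pics/end.png

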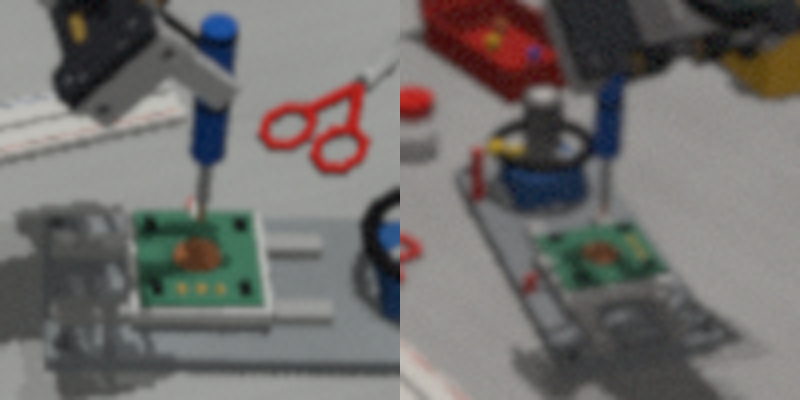

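The tip hangs over the pad in both views (left: tip (200,218), pad (197,253); right: tip (604,213), pad (601,253)), and the spoke still points at the post. Next, a quick settle and a check that the iron is vertical.

{"fn": "arm_command", "kwargs": {
  "moves": [
    {"tx": 0,"ty": 0,"tz": 0,"rx": 0,"ry": 0,"rz": 0},
    {"tx": 0,"ty": 0,"tz": 0,"rx": 0,"ry": 0,"rz": 0},
    {"tx": 0,"ty": 0,"tz": 0,"rx": 0,"ry": 0,"rz": 0},
    {"tx": 0,"ty": 0,"tz": 0,"rx": 0,"ry": 0,"rz": 0},
    {"tx": 0,"ty": 0,"tz": 0,"rx": 0,"ry": 0,"rz": 0},
    {"tx": 0,"ty": 0,"tz": 0,"rx": 0,"ry": 0,"rz": 0}
  ]
}}

```text
time: 18.27
eef_pos: [0.4623, 0.0606, 0.2585]
tool_rot: [-180.0, -45.0, 83.9]
ft_force: [-0.5, 0.7, -0.5]
grip_width: 0.238
```

```bash
python3 - <<'E'
from h import *
for n,tip,top in (('scene',(200,219),(219,30)),('side',(204,214),(212,85))):
    f,T=grab(n);u,v=proj(f,T,[.4685,.12,.09])[0].astype(int);o=np.array([u-50,v-50])
    a=np.array(tip)/4+o;b=np.array(top)/4+o
    print(n,'tip px',a,'model',proj(f,T,[.468,.121,.078])[0].round(1),'top px',b,'vertical model', proj(f,T,[[.468,.121,.236],[.468,.121,.19]]).round(1).tolist())
    hsv=cv2.cvtColor(f['img'],cv2.COLOR_BGR2HSV);W=cloud(f,T)
    m=(cv2.inRange(hsv,(100,110,30),(125,255,255))>0)&(np.hypot(W[...,0]-.468,W[...,1]-.121)<.03)
    r=[(y,np.flatnonzero(m[y]).mean().round(1)) for y in range(384) if m[y].sum()>4]
    print(r[0],r[len(r)//2],r[-1], 'model cols at z .15,.18,.21', proj(f,T,[[.468,.121,z] for z in (.14,.17,.2,.23)]).round(1).tolist())
s=arm.observe();print(s['time'],s['eef_pos'].round(4),s['grip_width'])
E
```

```text
scene tip px [319.   226.75] model [319.2 225.9] top px [323.75 179.5 ] vertical model [[323.7, 177.5], [322.3, 192.5]]
(176, np.float64(323.0)) (200, np.float64(321.0)) (211, np.float64(320.5)) model cols at z .15,.18,.21 [[320.9, 207.9], [321.8, 198.8], [322.6, 189.3], [323.6, 179.5]]
side tip px [265.  168.5] model [264.4 168.2] top px [267.   136.25] vertical model [[266.3, 121.3], [265.8, 135.8]]
(138, np.float64(266.0)) (149, np.float64(264.5)) (152, np.float64(264.5)) model cols at z .15,.18,.21 [[265.1, 150.8], [265.5, 141.9], [265.9, 132.7], [266.3, 123.2]]
18.3667 [0.4623 0.0606 0.2585] 0.23825973530660105
```

The vertical model matches both views to within about a pixel, and the grip is steady. I'm handing in.

```bash
python3 -c "
from plant import arm; print(arm.sign_off())"
```

```text
the job is handed in; nothing more can be done
None
```

The job is handed in, with the iron held over the pad and 18.4 s on the clock; no verdict was reported.

- **Wheel:** I turned it about 181° counter-clockwise in one grasp. Afterwards the spoke was within about 1° of the red post. The pad stood at stage y ≈ -54.9 mm, where -55 is expected. My direct pixel reading of the white line disagreed by about 4–5 mm. The line and index sit at different heights and I wasn't sure of their exact heights, so I trusted the spoke and pad readings.
- **Iron:** I drew the iron from the stand, the middle-sized of the three, along its axis, tilted it upright and carried it over the pad.
- **Final pose:** In both outside views the tip is within about 2 mm of the pad centre, 35–37 mm above it. The iron is vertical to within about 1–2°, and the grip is steady.
- **Forces and bystanders:** The reported wrist force stayed under 6 N. I saw no contact with the board, spool, jar or adapter, but I did not measure the bystanders' positions again at the end.
- **Refused call:** My first move call was refused because its rows lacked some keys. The arm did not move, and I resent it.

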